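Hold a tile caddy's sprung shutter half open

ROBOT

A 6-joint arm with a two-finger parallel gripper is mounted at the origin on the work surface. World frame = base frame: x ahead of the robot, y to its left, z up, the work surface at z = 0. Lengths are in m, angles in rad, forces in N, time in s.
With the tool pointing down it reaches from about 0.35 to 0.975 m from the base axis. Payload 4.9 kg.
Tool frame: the origin (TCP) lies on the centre line of the jaws, within the pads' length; the fingertips stand 14 mm ahead of it and the grasp point (between the pads) lies 5 mm behind it; z points along the fingers, y is the line along which they close (so a half turn about z gives the same grasp; the last joint's range is limited). The gripper opens to 85 mm and grips with 20 to 120 N. Pads are 22 mm wide; open, the fingers measure 114 mm over their backs; the gripper's body (76 mm by 85 mm) begins 54 mm behind the grasp point. The pads swing forward as they close: fully open they stand 13 mm farther back than shut.
Start: joints at [1.208, 0.053, 1.613, -0, 1.476, -0.119], TCP at [0.151, 0.607, 0.245] pointing down, gripper open.
Joint ranges: [-3.01, 3.01], [-1.01, 2.22], [0.06, 2.58], [-1.02, 4.17], [0.09, 2.62], [-3.14, 3.14]. Speed limits (rad/s): [2.57, 2.57, 3.14, 3.14, 3.14, 3.14].

INTERFACE

Orientations are given as a unit quaternion [w, x, y, z].
In Python, from plant import * gives the robot as it stands.
- The arm moves only by the tool send_rows, never from a script. Its argument "steps" is a list of rows, each an object with "translation": the shift along the tool's x, y, z in cm, a list of three; "delta_rot": the turn, a rotation vector about the tool's x, y, z in rad, a list of three; "jaw": the finger opening in cm, from 0 to 8.54. In form: [{"translation": [dx, dy, dz], "delta_rot": [rx, ry, rz], "jaw": jaw}, ...]. A call has exactly 8 rows; each row is the pose to reach, as a shift and turn from the pose commanded when the call began, along the tool's axes at that moment; what a row does not reach only later rows make up. A row lasts 1/10 s, in which the tool goes at most 50 mm and 8.59 degrees, less where a joint would pass 70% of its speed; a pose out of reach is approached as far as the arm can. A call with a gripper value outside its range is refused whole. The fingers move at their own pace and stop on an object; the grip force is fixed at half the most. Time passes only in rows, so rows that repeat a pose let the fingers close, or fill a call up. It gives the time, the measured TCP pose, the force, the opening and the grip force at its end, in the units of the state.
- state(): the state, without advancing time (a new reading comes with each control period).
- grab_frame(name): name is "scene" or "top" or "wrist"; returns a dict with "pixels" (480x640x3 uint8, blue, green, red), "range_z" (480x640 float32, m along the optical axis (not along the pixel's ray), 0 where there is no reading), "fx", "fy", "cx", "cy" (pixels), "rvec" (rotation vector, rad) and "tvec" (3), from world to camera coordinates, as OpenCV has them. Camera axes: x right, y down, z forward; pixel columns grow to the right and rows downward; lengths in m; the calibration is good to about 2 mm. A picture is of the moment at which its call begins.
- job_done(): hands the job in; it is judged then, once.
The state is a dict: "time": time; "joint_pos": joint angles; "joint_vel": joint speeds; "joint_efforts": joint torques, N m; "tool_pos": TCP position; "tool_rot": TCP orientation; "contact_force": force on the tool from outside, world axes, zero at the start; "ft_torque": the same for the moment, N m; "gripper_width": opening from 0.0 (shut) to 1.0 (fully open); "grasp_force": force on a finger pad.
Only numpy, scipy, OpenCV 4.12 (cv2) and the standard library are available. Lean on these libraries where they do the work, as an engineer would, in place of code of your own. Each camera call takes 0.05 s, during which the arm holds its last target. There are 200 camera calls.

TASK

One of the two mosaic-tile caddies has the empty square tub standing at its front: slide that caddy's sprung shutter back by its upright tab to half its travel, so that its front edge stands over the divider and only the front compartment is open, never going on to uncover the rear one. Finish while still holding the shutter there against its spring so that someone can take tiles out. Leave the other caddy's shutter shut and everything else where it stands.

Things in the scene. Friction and masses are not known exactly. Their poses are not given: they have to be found in the camera images.
- caddy_a: Tile caddy, on the robot's left, +y (two alike): fixed grey box 220 (x) by 130 (y) by 74 mm high. Origin: centre of its underside, z up; its front, nearest the robot, is at -x. An aluminium shutter in its top (upper face 66 mm up) slides to +x under a rear deck (x 12 to 110 mm, top 74 mm). Side walls 70 mm high, front wall 60. Inside, a divider 12 mm thick at x = -55 mm (dark marks on the side walls there), top 54 mm up.
- tab_a (a point): Centre of the upright grip tab on the shutter of caddy_a: black plastic plate 12 mm thick (caddy's x), 50 wide (y), 45 tall (66 to 111 mm above the table), at caddy x = -92 mm, y = 0 when shut; moves with the shutter, whose front edge is 8 mm in front of this point. It can be pinched from above or pushed.
- shutter_a (a joint): Travel of caddy_a's shutter along the caddy's +x, in m: 0 shut, 0.09 fully open, 0.045 half (front edge over the middle of the divider). A spring pushes it shut with 5 N when shut, rising evenly to 10 N at half and 15 N fully open, plus 0.5 N friction; let go, it springs shut.
- caddy_b: Tile caddy, on the robot's right, -y (two alike): fixed grey box 220 (x) by 130 (y) by 74 mm high. Origin: centre of its underside, z up; its front, nearest the robot, is at -x. An aluminium shutter in its top (upper face 66 mm up) slides to +x under a rear deck (x 12 to 110 mm, top 74 mm). Side walls 70 mm high, front wall 60. Inside, a divider 12 mm thick at x = -55 mm (dark marks on the side walls there), top 54 mm up.
- tab_b (a point): Centre of the upright grip tab on the shutter of caddy_b: black plastic plate 12 mm thick (caddy's x), 50 wide (y), 45 tall (66 to 111 mm above the table), at caddy x = -92 mm, y = 0 when shut; moves with the shutter, whose front edge is 8 mm in front of this point. It can be pinched from above or pushed.
- shutter_b (a joint): Travel of caddy_b's shutter along the caddy's +x, in m: 0 shut, 0.09 fully open, 0.045 half (front edge over the middle of the divider). A spring pushes it shut with 5 N when shut, rising evenly to 10 N at half and 15 N fully open, plus 0.5 N friction; let go, it springs shut.
- tub_c (a point): Centre of the empty square open-topped tub, white plastic, 85 by 85 by 45 mm, loose. It stands before the front of one of the caddies (about 185 mm from that caddy's origin, more than 270 mm from the other's).
- gluepot_c (a point): Centre of the closed round glue pot, white plastic, 80 mm across its lid and 80 mm tall, loose. It stands before the front of the other caddy.
- pencil_c (a point): Centre of a green pencil, 166 mm long and 8 mm thick, lying between the caddies; loose, leave alone.
- mug_c (a point): Centre of a white mug, 82 mm across, 92 mm tall; loose, leave alone.
- nippers_c (a point): Centre of tile nippers with red handles lying flat, 165 mm long, 16 mm high; loose, leave alone.
- brush_grip (a point): Grip of a brush lying flat, its handle's middle; loose, leave alone.
- case_c (a point): Centre of a black spectacle case, 155 by 58 by 36 mm; loose, leave alone.
- cup_c (a point): Centre of a clear cup of tiles, 78 mm across, 100 mm tall, beyond the caddies; loose, leave alone.
Mind the look-alikes: they are no part of the job. Leave any purple look-alike of the part that bears tub_c alone.

How it is judged:
By the outcome, as a careful person would: the job done as asked, in the order asked, and still so for the second after the job is handed in, while the arm keeps its last pose, push and grip.
It also fails if it takes over 32 s, if anything falls off the work surface, if the arm or the gripper's body presses on something with over 40 N, if the wrist force passes 120 N, or if a joint passes its speed limit or range.

## Working session

There is one attempt and no reset: what is moved stays moved. The work goes in short steps, Python scripts to look and compute and a tool call to move; the robot and the scene stay as the last step left them, time stands still between calls to the robot, and variables do not carry over. Pictures are saved under pics/ and viewed, at most 10 in all, crops included, and the job is handed in when it is done.

Besides the shell and the picture viewer there is one more tool, called after "Call:" by a JSON object that holds its "op" and its "data", one argument or row to a line. send_rows: Moves the arm, as the interface text tells. Its arguments: {"type":"object","properties":{"steps":{"type":"array","items":{"type":"object","properties":{"translation":{"type":"array","items":{"type":"number"}},"delta_rot":{"type":"array","items":{"type":"number"}},"jaw":{"type":"number"}}}}},"required":["steps"]}

```bash
mkdir -p pics; cat > h.py <<'E'
from plant import *
import numpy as np, cv2
def cloud(f):
    R,_=cv2.Rodrigues(np.array(f["rvec"],float)); t=np.array(f["tvec"],float).ravel()
    z=f["range_z"]; v,u=np.mgrid[:480,:640]
    P=np.dstack([(u-f["cx"])/f["fx"]*z,(v-f["cy"])/f["fy"]*z,z])
    W=(P-t)@R; W[z==0]=np.nan
    return W
E
python3 - <<'E'
from h import *
for n in("top","scene"):
    f=grab_frame(n); cv2.imwrite(f"pics/{n}1.png",f["pixels"]); np.save(n+".npy",cloud(f)); np.save(n+"px.npy",f["pixels"])
    R,_=cv2.Rodrigues(np.array(f["rvec"],float)); print(n,-R.T@np.array(f["tvec"]).ravel(), f["fx"])
print(state())
E
```

```text
top [0.29790446 0.00650122 1.42078984] 544.7280412916912
scene [ 1.08474365 -0.49013538  1.1396805 ] 570.9361798881185
{'time': 0.1, 'joint_pos': array([ 1.20804001e+00,  5.33108354e-02,  1.61412256e+00, -3.55906193e-05,
        1.47601682e+00, -1.19006925e-01]), 'joint_vel': array([-0.00050146, -0.00286696, -0.00258439,  0.00012186, -0.00173996,
       -0.00070623]), 'joint_efforts': array([ 6.02839846e-04, -3.94902062e+01, -3.71362281e+01, -1.12202838e-04,
        3.89685243e-03, -1.32000565e-05]), 'tool_pos': array([0.15066329, 0.60602377, 0.24419393]), 'tool_rot': array([-2.04366323e-04,  1.21571471e-01,  9.92582246e-01, -9.06190236e-04]), 'contact_force': array([-0.07061058,  0.21230276,  0.21761644]), 'ft_torque': array([-0.0028417 ,  0.00203415, -0.01681113]), 'grasp_force': 0.0, 'gripper_width': 1.0014206485723114}
```

View pics/top1.png

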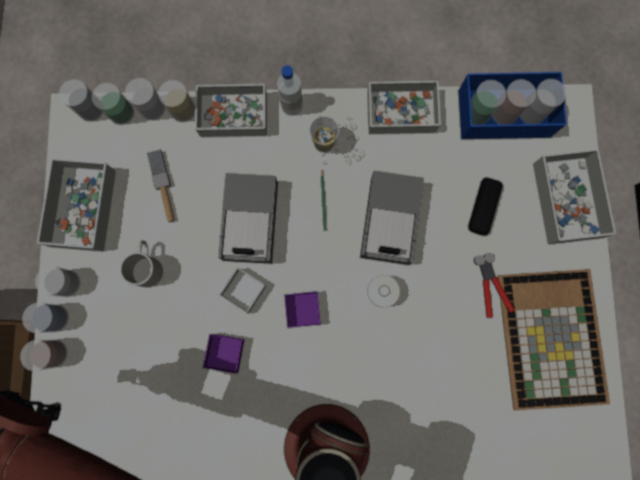

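View pics/scene1.png

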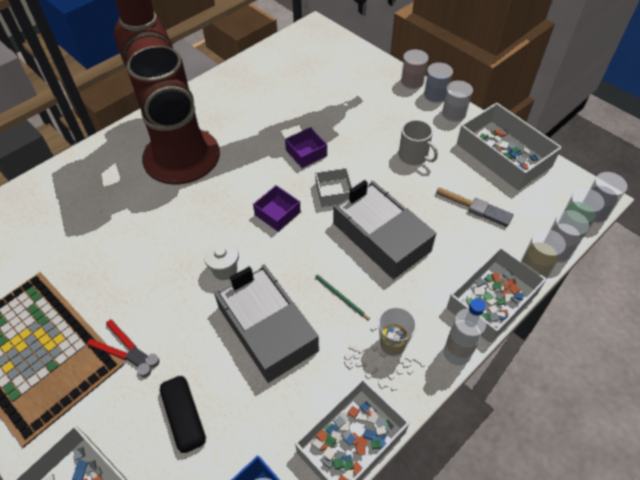

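The top view shows the following (up = +x, left = +y):
- **Tub candidates:** white tub (245,290), purple look-alikes (303,309) and (224,352). The round glue pot is at (384,291).
- **Tab candidates:** tab_a (243,251) and tab_b (390,250).

The white square tub stands in front of the left caddy, so I choose caddy_a and tab_a. Next I check this in a crop and measure.

```bash
python3 - <<'E'
from h import *
px=np.load("toppx.npy"); W=np.load("top.npy")
cv2.imwrite("pics/crop1.png",cv2.resize(px[160:320,200:330],None,fx=3.7,fy=3.7,interpolation=cv2.INTER_CUBIC))
g=px.max(2)
roi=np.zeros(g.shape,bool); roi[160:275,205:290]=1
Z=W[...,2]
def rep(n,m,W):
    p=W[m]; r=cv2.minAreaRect((p[:,:2]*1000).astype(np.float32)); print(n,m.sum(),p.mean(0).round(4),np.median(p[:,2]).round(4),r)
rep("top deck",roi&(abs(Z-.074)<.003)&(np.mgrid[:480,:640][0]<212),W)
rep("box",roi&(Z>.05)&(Z<.085),W)
rep("tab",roi&(Z>.095)&(Z<.13),W)
r2=np.zeros(g.shape,bool); r2[265:315,215:272]=1
rep("tub",r2&(Z>.03)&(Z<.06),W)
for r0,c0,n in((160,205,'a'),(160,350,'b')):
    m=np.zeros(g.shape,bool); m[r0:275,c0:c0+90]=1
    rep("box"+n,m&(Z>.03)&(Z<.085),W)
    rep("dark tab col"+n,m&(g<35)&(Z>.09),W)
W=np.load("scene.npy");Z=W[...,2];px=np.load("scenepx.npy")
m=np.zeros(g.shape,bool); m[170:290,325:440]=1
rep("s box",m&(Z>.06)&(Z<.085),W)
rep("s deck",m&(abs(Z-.074)<.003),W)
rep("s tab",m&(Z>.09)&(Z<.13),W)
rep("s tabtop",m&(Z>.106)&(Z<.13),W)
E
```

```text
top deck 1342 [0.6356 0.188  0.0738] 0.0737 ((634.9046630859375, 187.3566131591797), (130.63722229003906, 100.225830078125), 85.69364166259766)
box 4345 [0.576  0.191  0.0688] 0.069 ((575.2276000976562, 191.50970458984375), (131.97019958496094, 221.1840057373047), 85.31224822998047)
tab 116 [0.4825 0.1978 0.1094] 0.1101 ((483.26385498046875, 197.9459228515625), (48.5737419128418, 12.679036140441895), 86.61456298828125)
tub 222 [0.3909 0.2096 0.0417] 0.043 ((391.5075378417969, 208.66371154785156), (86.83293914794922, 84.90166473388672), 56.7621955871582)
boxa 4493 [0.5736 0.1904 0.0679] 0.0687 ((557.9339599609375, 193.18873596191406), (131.8203125, 256.8714599609375), 85.82422637939453)
dark tab cola 77 [0.4813 0.1949 0.1102] 0.1106 ((481.9384765625, 195.75979614257812), (43.89471435546875, 10.291030883789062), 86.61456298828125)
boxb 4428 [ 0.5697 -0.1753  0.0682] 0.0687 ((570.3077392578125, -176.1713409423828), (130.400146484375, 221.58448791503906), 80.37074279785156)
dark tab colb 92 [ 0.4777 -0.1598  0.1082] 0.109 ((478.6363525390625, -160.31961059570312), (45.714942932128906, 10.504593849182129), 81.21681213378906)
s box 4113 [0.5876 0.1877 0.0706] 0.0709 ((577.0938720703125, 191.3724365234375), (134.33563232421875, 223.89236450195312), 85.7032241821289)
s deck 1780 [0.6273 0.1854 0.0741] 0.0741 ((579.7210693359375, 190.906005859375), (133.7899932861328, 216.76768493652344), 85.70560455322266)
s tab 181 [0.4879 0.1964 0.1052] 0.108 ((486.53192138671875, 198.5398406982422), (52.24650192260742, 16.418867111206055), 83.949951171875)
s tabtop 104 [0.4864 0.1976 0.1106] 0.1108 ((486.58392333984375, 198.55654907226562), (52.47630310058594, 15.278084754943848), 86.3933334350586)
```

View pics/crop1.png

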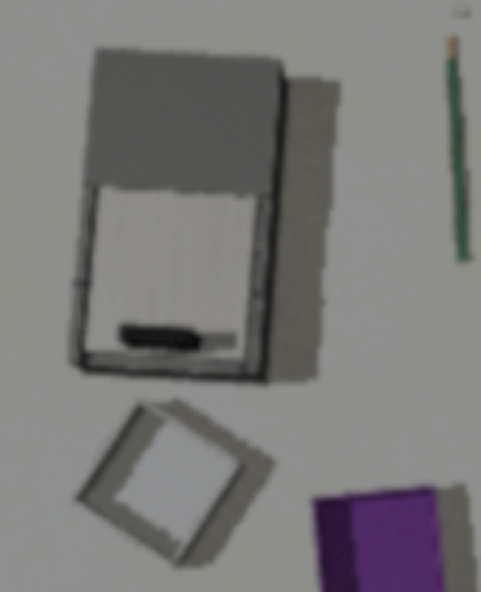

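The crop confirms it: the open white square tub sits in front of the left caddy, at crop (175,485), with the dark tab at (160,337). Measured values:
- caddy_a centre is about (0.5755, 0.1915), yaw about -4.4°.
- tab_a is about (0.484, 0.198).

I now travel above the clutter.

Call:
{"op": "send_rows", "data": {
  "steps": [
    {"translation":[-3,-2.2,0],"delta_rot":[0,0,0.12],"jaw":8.5},
    {"translation":[-7,-5.2,0],"delta_rot":[0,0,0.25],"jaw":8.5},
    {"translation":[-11,-8.2,0],"delta_rot":[0,0,0.38],"jaw":8.5},
    {"translation":[-15,-11.2,0],"delta_rot":[0,0,0.51],"jaw":8.5},
    {"translation":[-19,-14.2,0],"delta_rot":[0,0,0.64],"jaw":8.5},
    {"translation":[-23,-17.2,0],"delta_rot":[0,0,0.77],"jaw":8.5},
    {"translation":[-27,-20.2,0],"delta_rot":[0,0,0.9],"jaw":8.5},
    {"translation":[-30,-22.4,0],"delta_rot":[0,0,1.0],"jaw":8.5}
  ]
}}

```text
time: 0.9
tool_pos: [0.389, 0.3143, 0.2449]
tool_rot: [0.0, 0.585, 0.811, -0.0]
contact_force: [0.4, 0.2, -0.5]
gripper_width: 0.995
grasp_force: 0.0
```

```bash
cat >> h.py <<'E'
from scipy.spatial.transform import Rotation as Ro
YAW=np.radians(-4.4); CX=np.array([np.cos(YAW),np.sin(YAW),0])
def togo(target):
    s=state(); w,x,y,z=s["tool_rot"]; R=Ro.from_quat([x,y,z,w])
    Y=CX; Z=np.array([0,0,-1.]); X=np.cross(Y,Z)
    G=Ro.from_matrix(np.array([X,Y,Z]).T)
    print("t",s["time"],"pos",s["tool_pos"].round(4),"F",s["contact_force"].round(1),"w",round(s["gripper_width"],3),"gf",round(s["grasp_force"],1))
    print("go cm",(R.inv().apply(np.array(target)-s["tool_pos"])*100).round(2),"rot",(R.inv()*G).as_rotvec().round(3))
E
python3 -c "
from h import *
togo([.484,.198,.245])"
```

```text
t 0.9 pos [0.389  0.3143 0.2449] F [ 0.4  0.2 -0.5] w 0.995 gf 0.0
go cm [-14.04   5.35  -0.  ] rot [-0.     0.     0.398]
```

Call:
{"op": "send_rows", "data": {
  "steps": [
    {"translation":[-3.5,1.3,0],"delta_rot":[0,0,0.1],"jaw":8.5},
    {"translation":[-7,2.7,0],"delta_rot":[0,0,0.2],"jaw":8.5},
    {"translation":[-10.5,4,0],"delta_rot":[0,0,0.3],"jaw":8.5},
    {"translation":[-14,5.3,0],"delta_rot":[0,0,0.39],"jaw":8.5},
    {"translation":[-14,5.3,2],"delta_rot":[0,0,0.395],"jaw":8.5},
    {"translation":[-14,5.3,4],"delta_rot":[0,0,0.395],"jaw":8.5},
    {"translation":[-14,5.3,4],"delta_rot":[0,0,0.395],"jaw":8.5},
    {"translation":[-14,5.3,4],"delta_rot":[0,0,0.395],"jaw":8.5}
  ]
}}

```text
time: 1.7
tool_pos: [0.4827, 0.2011, 0.2049]
tool_rot: [-0.0, 0.731, 0.683, -0.001]
contact_force: [0.2, 0.4, 0.4]
gripper_width: 0.993
grasp_force: 0.0
```

```bash
python3 -c "
from h import *
togo([.484,.198,.091])
f=grab_frame('wrist'); cv2.imwrite('pics/w1.png',f['pixels'])
W=cloud(f);Z=W[...,2]
m=(Z>.1)&(Z<.118)&(abs(W[...,0]-.484)<.04)&(abs(W[...,1]-.198)<.05)
p=W[m]; print(len(p),p.mean(0),cv2.minAreaRect((p[:,:2]*1000).astype(np.float32)))
m=(abs(Z-.074)<.003)&(W[...,0]>.58);p=W[m]; print(len(p),p.mean(0),cv2.minAreaRect((p[:,:2]*1000).astype(np.float32)))
"
```

```text
t 1.7 pos [0.4827 0.2011 0.2049] F [0.2 0.4 0.4] w 0.993 gf 0.0
go cm [-0.3   0.17 11.39] rot [-0.001  0.     0.009]
1938 [0.48403552 0.20103037 0.11080703] ((484.0992431640625, 199.22073364257812), (50.1668586730957, 11.959965705871582), 85.90353393554688)
29473 [0.63542574 0.19150982 0.07399111] ((631.7468872070312, 187.60205078125), (131.19647216796875, 108.88257598876953), 86.91004180908203)
```

View pics/w1.png

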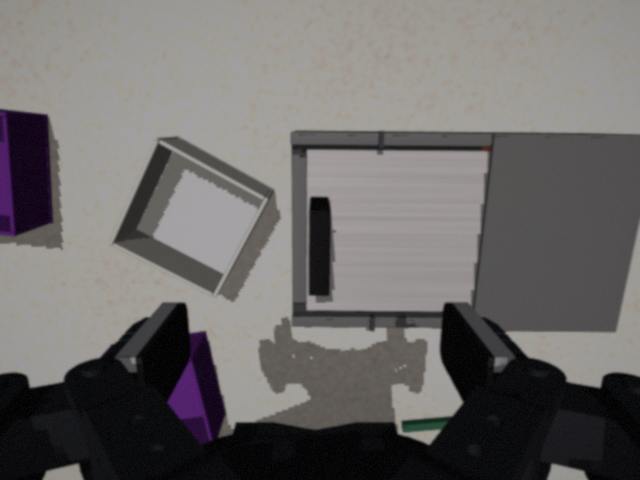

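The wrist view shows tab_a upright at (320,245), midway between the open fingers. The tub at (195,215) is clear and low. Descending.

Call:
{"op": "send_rows", "data": {
  "steps": [
    {"translation":[-0.2,0.15,2],"delta_rot":[0,0,0.01],"jaw":8.5},
    {"translation":[-0.2,0.15,4],"delta_rot":[0,0,0.01],"jaw":8.5},
    {"translation":[-0.2,0.15,6],"delta_rot":[0,0,0.01],"jaw":8.5},
    {"translation":[-0.2,0.15,8],"delta_rot":[0,0,0.01],"jaw":8.5},
    {"translation":[-0.2,0.15,9.5],"delta_rot":[0,0,0.01],"jaw":8.5},
    {"translation":[-0.2,0.15,10.7],"delta_rot":[0,0,0.01],"jaw":8.5},
    {"translation":[-0.2,0.15,11.4],"delta_rot":[0,0,0.01],"jaw":8.5},
    {"translation":[-0.2,0.15,11.4],"delta_rot":[0,0,0.01],"jaw":8.5}
  ]
}}

```text
time: 2.55
tool_pos: [0.4841, 0.199, 0.0907]
tool_rot: [-0.0, 0.734, 0.679, -0.001]
contact_force: [-0.2, 0.4, -1.3]
gripper_width: 0.99
grasp_force: 0.0
```

Call:
{"op": "send_rows", "data": {
  "steps": [
    {"translation":[0,0,0],"delta_rot":[0,0,0],"jaw":6},
    {"translation":[0,0,0],"delta_rot":[0,0,0],"jaw":4},
    {"translation":[0,0,0],"delta_rot":[0,0,0],"jaw":2.5},
    {"translation":[0,0,0],"delta_rot":[0,0,0],"jaw":2},
    {"translation":[0,0,0],"delta_rot":[0,0,0],"jaw":1.6},
    {"translation":[0,0,0],"delta_rot":[0,0,0],"jaw":0.5},
    {"translation":[0,0,0],"delta_rot":[0,0,0],"jaw":0.5},
    {"translation":[0,0,0],"delta_rot":[0,0,0],"jaw":0.5}
  ]
}}

```text
time: 3.35
tool_pos: [0.4846, 0.1991, 0.0917]
tool_rot: [0.0, 0.734, 0.679, 0.0]
contact_force: [-1.3, -0.2, 2.7]
gripper_width: 0.13
grasp_force: 59.6
```

```bash
python3 -c "
from h import *
togo([.484+.045*CX[0],.199+.045*CX[1],.091])"
```

```text
t 3.35 pos [0.4846 0.1991 0.0917] F [-1.3 -0.2  2.7] w 0.13 gf 59.6
go cm [-0.01  4.44  0.07] rot [ 0.    -0.    -0.001]
```

The tab is gripped, at an opening of about 11-12 mm and 60 N. I slide most of the way slowly, to stay clear of overshoot.

Call:
{"op": "send_rows", "data": {
  "steps": [
    {"translation":[0,0.5,0],"delta_rot":[0,0,0],"jaw":0.5},
    {"translation":[0,1.1,0],"delta_rot":[0,0,0],"jaw":0.5},
    {"translation":[0,1.8,0],"delta_rot":[0,0,0],"jaw":0.5},
    {"translation":[0,2.5,0],"delta_rot":[0,0,0],"jaw":0.5},
    {"translation":[0,3.1,0],"delta_rot":[0,0,0],"jaw":0.5},
    {"translation":[0,3.7,0],"delta_rot":[0,0,0],"jaw":0.5},
    {"translation":[0,4.2,0],"delta_rot":[0,0,0],"jaw":0.5},
    {"translation":[0,4.2,0],"delta_rot":[0,0,0],"jaw":0.5}
  ]
}}

```text
time: 4.15
tool_pos: [0.5253, 0.196, 0.0916]
tool_rot: [-0.001, 0.734, 0.679, -0.002]
contact_force: [-8.3, 0.1, 8.7]
gripper_width: 0.129
grasp_force: 60.5
```

```bash
python3 -c "
from h import *
togo([.484+.045*CX[0],.199+.045*CX[1],.091])
f=grab_frame('wrist'); cv2.imwrite('pics/w2.png',f['pixels'])
f=grab_frame('scene'); cv2.imwrite('pics/s2.png',cv2.resize(f['pixels'][140:290,290:450],None,fx=4,fy=4,interpolation=cv2.INTER_CUBIC)[:600])
"
```

```text
t 4.15 pos [0.5253 0.196  0.0916] F [-8.3  0.1  8.7] w 0.129 gf 60.5
go cm [-0.01  0.36  0.06] rot [-0.004  0.    -0.001]
```

View pics/w2.png

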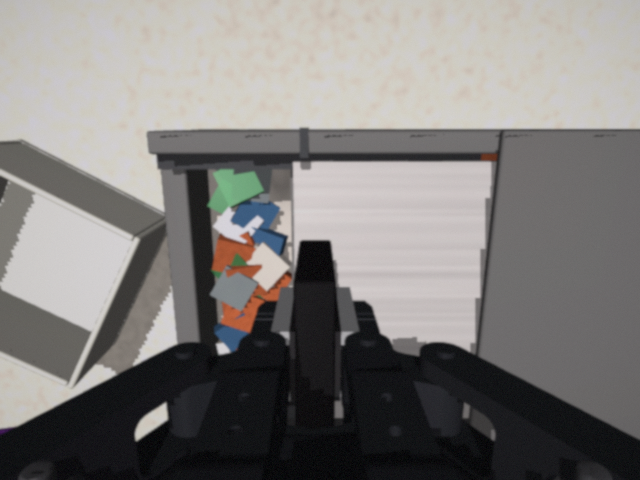

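View pics/s2.png

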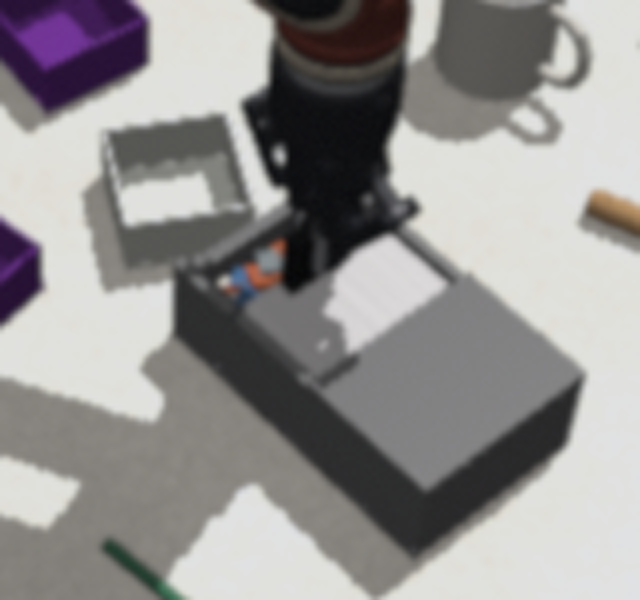

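The wrist view shows the shutter's front edge at column 293, just short of the divider mark at column 305 (about 4 mm). Tiles are visible only in the front compartment. I finish the last few millimetres and hold.

Call:
{"op": "send_rows", "data": {
  "steps": [
    {"translation":[0,0.1,0],"delta_rot":[0,0,0],"jaw":0.5},
    {"translation":[0,0.2,0],"delta_rot":[0,0,0],"jaw":0.5},
    {"translation":[0,0.3,0],"delta_rot":[0,0,0],"jaw":0.5},
    {"translation":[0,0.36,0],"delta_rot":[0,0,0],"jaw":0.5},
    {"translation":[0,0.36,0],"delta_rot":[0,0,0],"jaw":0.5},
    {"translation":[0,0.36,0],"delta_rot":[0,0,0],"jaw":0.5},
    {"translation":[0,0.36,0],"delta_rot":[0,0,0],"jaw":0.5},
    {"translation":[0,0.36,0],"delta_rot":[0,0,0],"jaw":0.5}
  ]
}}

```text
time: 5.05
tool_pos: [0.5283, 0.1957, 0.0917]
tool_rot: [-0.002, 0.734, 0.679, -0.002]
contact_force: [-9.3, -0.9, 8.6]
gripper_width: 0.13
grasp_force: 60.5
```

```bash
python3 -c "
from h import *
togo([.484+.045*CX[0],.199+.045*CX[1],.091])
f=grab_frame('wrist'); cv2.imwrite('pics/w3.png',f['pixels'])
W=cloud(f)
# front edge of shutter: along a few rows, first point at z~.066 right of the tiles, in caddy x
D=(W-np.array([.484,.199,0])-92/1000*CX)@CX
for r in range(175,240,10):
    m=(abs(W[r,:,2]-.066)<.004)&(D[r]>-.09); print(r,np.where(m)[0].min(),D[r][m].min().round(4))
# divider mark on wall: dark at row ~140
"
```

```text
t 5.05 pos [0.5283 0.1957 0.0917] F [-9.3 -0.9  8.6] w 0.13 gf 60.5
go cm [-0.01  0.06  0.07] rot [-0.005  0.001 -0.001]
175 293 -0.0561
185 293 -0.0561
195 293 -0.0562
205 294 -0.0558
215 294 -0.0559
225 294 -0.056
235 294 -0.056
```

View pics/w3.png

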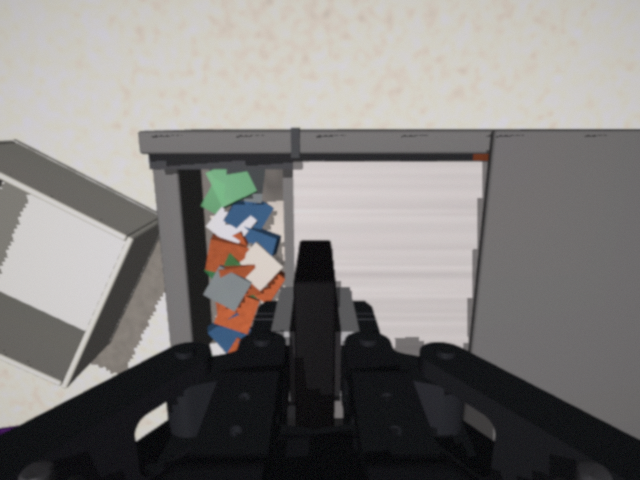

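The edge now stands over the divider at caddy x ≈ -56 mm, column 293, level with the mark at 295. One last nudge of under 1 mm centres it.

Call:
{"op": "send_rows", "data": {
  "steps": [
    {"translation":[0,0.08,0],"delta_rot":[0,0,0],"jaw":0.5},
    {"translation":[0,0.08,0],"delta_rot":[0,0,0],"jaw":0.5},
    {"translation":[0,0.08,0],"delta_rot":[0,0,0],"jaw":0.5},
    {"translation":[0,0.08,0],"delta_rot":[0,0,0],"jaw":0.5},
    {"translation":[0,0.08,0],"delta_rot":[0,0,0],"jaw":0.5},
    {"translation":[0,0.08,0],"delta_rot":[0,0,0],"jaw":0.5},
    {"translation":[0,0.08,0],"delta_rot":[0,0,0],"jaw":0.5},
    {"translation":[0,0.08,0],"delta_rot":[0,0,0],"jaw":0.5}
  ]
}}

```text
time: 5.9
tool_pos: [0.529, 0.1957, 0.0917]
tool_rot: [-0.002, 0.734, 0.679, -0.002]
contact_force: [-9.9, -0.5, 9.0]
gripper_width: 0.134
grasp_force: 60.5
```

```bash
python3 -c "
from h import *
togo([.484+.045*CX[0],.199+.045*CX[1],.091])
print(job_done())"
```

```text
t 5.9 pos [0.529  0.1957 0.0917] F [-9.9 -0.5  9. ] w 0.134 gf 60.5
go cm [-0.02 -0.01  0.07] rot [-0.005  0.    -0.001]
the job is handed in; nothing more can be done
None
```

I slid caddy_a's shutter to half its travel (about 45 mm), with its front edge over the divider, and handed the job in at 5.9 s with the gripper still holding it there; the arm touched nothing but the tab.

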